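# Clamp the tongs and give their hinge a shot of spray

## Robot

A 7-joint arm with a two-finger parallel gripper is mounted at the origin on the work surface. World frame = base frame: x ahead of the robot, y to its left, z up, the work surface at z = 0. Lengths are in m, angles in rad, forces in N, time in s.
With the tool pointing down it reaches from about 0.4 to 0.875 m from the base axis. Payload 19.3 kg.
Tool frame: the origin (TCP) lies at the very end of the fingers, on their centre line; the grasp point (between the pads) lies 19 mm behind it; z points along the fingers, y is the direction in which the jaws open and shut (so a half turn about z gives the same grasp; the last joint's range is limited). The gripper opens to 85 mm and grips with 20 to 120 N. Pads are 22 mm wide; open, the fingers measure 114 mm over their backs; the gripper's body (76 mm by 85 mm) begins 54 mm behind the grasp point. The pads swing forward as they close: fully open they stand 13 mm farther back than shut.
Start: joints at [-1.205, 0.521, -0.036, 1.599, 0.021, 1.021, -0.113], TCP at [0.264, 0.567, 0.231] pointing down, gripper open.
Joint ranges: [-2.91, 2.91], [-0.3, 2.13], [-1.5, 1.42], [0.17, 2.43], [-1.26, 4.41], [0.16, 1.93], [-2.52, 2.52]. Speed limits (rad/s): [1.89, 1.89, 2.39, 2.39, 3.01, 3.01, 3.01].

## Interface

Orientations are given as [roll, pitch, yaw] about the fixed x, y, z axes, in that order (R = Rz(yaw) Ry(pitch) Rx(roll)).
In Python, from workcell import bot gives the robot as it stands.
- The arm moves only by the tool carry_out, never from a script. Its argument "targets" is a list of rows, each a list of 7 numbers: the shift along the tool's x, y, z in mm, then the turn, a rotation vector about the tool's x, y, z in units of 6 degrees (1.0 is 6 degrees), then the closure in counts, from 0 (fully open) to 255 (shut). A call has 1 to 5 rows; each row shifts and turns the commanded pose from where the row before left it, along the tool's axes as they then stand; what a row does not reach is not made up. A row lasts 1/12 s, in which the tool goes at most 41.7 mm and 7.16 degrees, less where a joint would pass 70% of its speed; a pose out of reach is approached as far as the arm can. A call is refused whole if a number of a shift passes 41.7 or a number of a turn 1, either way. A call with a gripper value outside its range is refused whole. The fingers move at their own pace and stop on an object; "force" is the grip in N (left out, the last holds). Time passes only in rows, so rows that do not move let the fingers close. It gives the time, the measured TCP pose, the force and the opening at its end, in the units of the state.
- bot.observe(): the state, without advancing time (a new reading comes with each control period).
- bot.grab_frame(name): name is "side" or "top" or "wrist"; returns a dict with "color" (480x640x3 uint8, red, green, blue), "z_map" (480x640 float32, m along the optical axis (not along the pixel's ray), 0 where there is no reading), "K" (3x3 intrinsics, pixels), "k1" (the pictures are not rectified: a ray, as slopes to the right and down, at radius r is drawn at 1 + k1 r^2 times it, then the intrinsics apply), "cam_to_world" (4x4, takes a point from camera to world coordinates); the wrist camera has in their place "T_tool_cam" (4x4, takes a point from camera to tool coordinates, whose origin is the TCP and whose axes are the flange's). Camera axes: x right, y down, z forward; pixel columns grow to the right and rows downward; lengths in m; the calibration is good to about 2 mm. A picture is of the moment at which its call begins: read the wrist's pose just before it.
- bot.job_done(): hands the job in, once; it reports no verdict.
The state is a dict: "clock": time; "qpos": joint angles; "qd": joint speeds; "joint_efforts": joint torques, N m; "position": TCP position; "tool_rot": TCP orientation; "force": force on the tool from outside, world axes, zero at the start; "moment": the same for the moment, N m; "grip_width": finger opening in m.
Only numpy, scipy, OpenCV 4.12 (cv2) and the standard library are available. Lean on these libraries where they do the work, as an engineer would, in place of code of your own. Each camera call takes 0.05 s, during which the arm holds its last target. There are 200 camera calls.

## Task

The serving tongs lie loose in the bench clamp. Wind the clamp's crank clockwise until the rubber pad holds the tongs firmly, stopping once the crank turns stiff, and let go of it; then press the nozzle cap of the leaning spray can fully down for a moment and let it spring back up. Leave the tongs clamped where they lie, and do not disturb the other things on the bench.

Things in the scene. Friction and masses are not known exactly. Their poses are not given: they have to be found in the camera images.
- clamp: Fixed bench clamp, dark base plate 130 x 300 x 12 mm (local x -60..70, y -220..80). Origin on the table under the screw axis; z up, at yaw 0 x away from the robot. Grey C-frame: column at x = +55 mm, beam 50 mm wide, top 150 mm up. Under the beam hangs a black rubber pad, 38 mm across and 12 mm thick, on a stiff coil spring (15 N per mm); the tongs' rest block is 105 mm toward -y.
- anvil: Steel anvil block of the clamp, 50 x 70 x 48 mm, fixed on its base plate under the pad; its top is 60 mm above the table. Origin at the centre of its underside. The tongs are squeezed between it and the pad: well clamped is 45 to 150 N (an eighth to half a turn past touch); over 200 N (about 10 N at the knob beyond the drag) dents them.
- crank_axis (a point): On the crank's vertical axis, 165 mm above the table, in the crank arm (top 169 mm up; hub 32 mm across, top 172 mm). Clockwise from above lowers the pad 20 mm a turn; it touches the tongs 0.3 to 1.1 turns from the start, to be felt. Drag about 3 N at the knob; past touch 5 N more in a third of a turn. Let go, it stays, or eases back to hold about 65 N.
- crank_knob (a point): Centre of the top of the crank's black upright knob: cylinder 22 mm in diameter, 46 mm tall (top 216 mm above the table, foot 170 mm, just above the arm), 60 mm from crank_axis; it spins freely on its own pin, so it can be held and led round the circle without turning the hand.
- tongs: Loose closed steel serving tongs, 230 mm long, 20 mm wide and 20 mm thick, lying on the anvil and rest along the clamp's y; widened flat ends (34 mm) at +y. Origin at the middle of the length on the underside (60 mm above the table); z up. The pad comes down on its top about 40 mm toward +y of the origin.
- tongs_hinge (a point): Centre of the tongs' hinge barrel at their -y end, which the spray can aims at.
- can_stand: Fixed bracket on a dark foot plate (local x -5..115 mm, y -45..45 mm) holding an aluminium spray can 44 mm in diameter that leans 30 degrees from vertical, its top toward the bracket's -x (toward the robot and the tongs). Origin on the table, below the nozzle; z up.
- nozzle_top (a point): Centre of the flat top of the white nozzle cap, a cylinder 26 mm in diameter and 20 mm tall, about 142 mm above the table at rest. Its z axis is the can's axis, pointing up out of the cap and leaning 30 degrees toward the bracket's -x; its x axis points away from the spray direction. The cap is pressed along -z.
- nozzle (a joint): Stroke of the nozzle cap along the can's axis: 0 m at rest, 0.006 m fully down, against a spring of 2.8 N at the start and 7 N at the bottom; springs back when released. It counts as fully down from 0.0048 m. More than 45 N would break it.
- spare_can: Bystander: loose upright spare bottle of pale metal with a paper label, 44 mm in diameter, 140 mm tall. Origin under its centre.
- spatula: Bystander: loose spatula with a black handle lying on the bench to the left. Origin about the middle.
- cup: Bystander: loose steel cup 80 mm in diameter, 100 mm tall, standing at the far left. Origin under its centre.
Not all that is in view belongs to the job. What is shaped like the can_stand but green, pink or purple is not meant.

How it is judged:
By the outcome, as a careful person would: the job done as asked, in the order asked, and still so for the second after the job is handed in, with the robot touching nothing.
It also fails if it takes over 61 s, if anything falls off the work surface, if the arm or the gripper's body presses on something with over 40 N, if the wrist force passes 120 N, or if a joint passes its speed limit or range.

## Working session

There is one attempt and no reset: what is moved stays moved. The work goes in short steps, Python scripts to look and compute and a tool call to move; the robot and the scene stay as the last step left them, time stands still between calls to the robot, and variables do not carry over. Pictures are saved under pics/ and viewed, about 8 in all and at most 12, crops included, and the job is handed in when it is done.

Besides the shell and the picture viewer there is one more tool, called after "Call:" by a JSON object that holds its "op" and its "data", one argument or row to a line. carry_out: Moves the arm, as the interface text tells. Its arguments: {"type":"object","properties":{"targets":{"type":"array","items":{"type":"array","items":{"type":"number"}}},"force":{"type":"number"}},"required":["targets"]}

```bash
mkdir -p pics; ls
cat > h.py <<'E'
import numpy as np, cv2
from workcell import bot
from scipy.spatial.transform import Rotation as R
def save(f,name,crop=None,s=1):
    c=f["color"][:,:,::-1]
    if crop: x0,y0,x1,y1=crop; c=c[y0:y1,x0:x1]
    cv2.imwrite("pics/"+name,cv2.resize(c,None,fx=s,fy=s,interpolation=cv2.INTER_CUBIC))
def cloud(f,T=None):
    K=f["K"];k1=f["k1"];z=f["z_map"]
    v,u=np.mgrid[:480,:640]
    D=np.array([k1,0,0,0,0.])
    p=cv2.undistortPoints(np.stack([u.ravel(),v.ravel()],1).astype(np.float64)[:,None],K,D).reshape(480,640,2)
    P=np.concatenate([p*z[...,None],z[...,None]],2)
    T=f["cam_to_world"] if T is None else T
    W=P@T[:3,:3].T+T[:3,3]; W[z==0]=np.nan
    return W
def tool(s=None):
    s=s or bot.observe(); T=np.eye(4); T[:3,:3]=R.from_euler('xyz',s["tool_rot"]).as_matrix(); T[:3,3]=s["position"]; return T
E
python3 - <<'E'
from h import *
s=bot.observe();print(s)
for n in("side","top"):
    f=bot.grab_frame(n);save(f,n+"0.png");np.savez("/tmp/"+n,**f)
    print(n,f["cam_to_world"],f["K"],f["k1"])
E
```

```text
pics
{'clock': 0.0, 'qpos': array([-1.20515959,  0.5220155 , -0.03634936,  1.59997296,  0.02120785,
        1.02106629, -0.11279468]), 'qd': array([ 0.0001231 , -0.00090684, -0.00087703,  0.0027167 , -0.00016833,
        0.00035243,  0.00122927]), 'joint_efforts': array([ 4.05835572e-04, -9.27088380e+01,  1.98021568e+00, -3.69949043e+01,
        1.78963935e-02,  8.06024327e-03,  1.98397612e-05]), 'position': array([0.26374589, 0.56628122, 0.2307371 ]), 'tool_rot': array([-3.14051809e+00,  7.04816829e-05,  2.70577382e+00]), 'force': array([-0.5984108 ,  0.79526476, -0.64240321]), 'moment': array([-0.01598389, -0.03015055, -0.00151682]), 'grip_width': 0.08540434576665017}
side [[ 0.98748936 -0.07569778  0.13832789  0.39576377]
 [-0.15616823 -0.59089304  0.7914903  -0.72456306]
 [ 0.02182293 -0.80319068 -0.59532218  0.73655426]
 [ 0.          0.          0.          1.        ]] [[449.97662114   0.         324.30332777]
 [  0.         449.97662114 237.78940991]
 [  0.           0.           1.        ]] 0.01764288431897149
top [[ 0.00476487 -0.99558826  0.09370864  0.45046138]
 [-0.99996642 -0.00411892  0.00708532  0.0112707 ]
 [-0.00666809 -0.09373926 -0.99557445  1.22827921]
 [ 0.          0.          0.          1.        ]] [[471.06666389   0.         321.55297793]
 [  0.         471.06666389 236.20791202]
 [  0.           0.           1.        ]] -0.0859866444262114
```

View pics/side0.png

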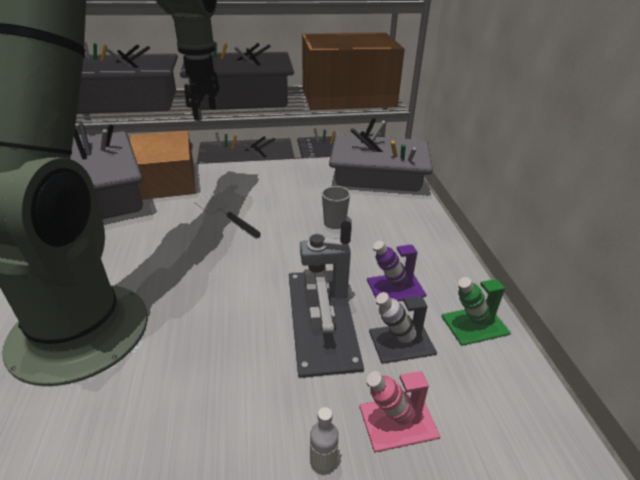

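View pics/top0.png

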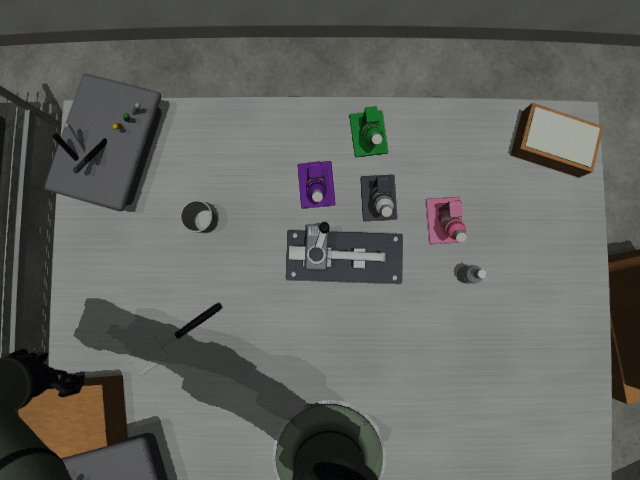

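The side and top views show the clamp (top px 316,255), its knob at (324,228), and four stand candidates. Green is at (375,135), purple at (317,192), pink at (455,230), and the dark-plate aluminium one at (385,208). The dark/aluminium one fits the description.

Run:
```python
from h import *
ft=dict(np.load("/tmp/top.npz"));fs=dict(np.load("/tmp/side.npz"))
a=cv2.resize(ft["color"][170:300,270:430,::-1],None,fx=4,fy=4,interpolation=cv2.INTER_CUBIC)
b=cv2.resize(fs["color"][210:390,270:450,::-1],None,fx=3,fy=3,interpolation=cv2.INTER_CUBIC)
c=np.zeros((540,800,3),np.uint8);c[:,:]=0
a=cv2.resize(a,(400,325));b=cv2.resize(b,(400,400));c[:325,:400]=a;c[:400,400:]=b
cv2.imwrite("pics/crop.png",c[:400])
Wt=cloud(ft);Ws=cloud(fs)
for n,W in(("t",Wt),("s",Ws)):
    m=np.isfinite(W[...,2])
    def band(x0,x1,y0,y1,z0,z1):
        q=W[m&(W[...,0]>x0)&(W[...,0]<x1)&(W[...,1]>y0)&(W[...,1]<y1)&(W[...,2]>z0)&(W[...,2]<z1)]
        return len(q), q.mean(0).round(4) if len(q) else None, (q.min(0).round(3),q.max(0).round(3)) if len(q) else None
    print(n,"knob",band(.3,.8,-.2,.2,.205,.225))
    print(n,"arm",band(.3,.8,-.2,.2,.158,.178))
for p in[(316,255),(324,228),(382,257),(387,211),(361,258),(360,178),(396,178),(361,220),(397,219),(289,231),(401,235),(402,282),(287,281)]:
    print(p,Wt[p[1],p[0]].round(4))
for p in[(383,300),(316,240),(346,226)]: print(p,Ws[p[1],p[0]].round(4))
```

```text
t knob (78, array([0.5666, 0.0136, 0.2158]), (array([0.557, 0.005, 0.208]), array([0.577, 0.024, 0.22 ])))
t arm (291, array([0.5216, 0.0278, 0.1698]), (array([0.49 , 0.009, 0.158]), array([0.56 , 0.052, 0.177])))
s knob (90, array([0.5678, 0.0081, 0.2128]), (array([ 0.558, -0.   ,  0.205]), array([0.579, 0.023, 0.219])))
s arm (330, array([0.53  , 0.0193, 0.1685]), (array([0.497, 0.001, 0.158]), array([0.578, 0.043, 0.178])))
(316, 255) [0.5073 0.031  0.1756]
(324, 228) [0.5634 0.0133 0.2175]
(382, 257) [ 0.5081 -0.1281  0.0814]
(387, 211) [ 0.6116 -0.1326  0.1467]
(361, 258) [ 0.5056 -0.0771  0.0792]
(360, 178) [ 0.7222 -0.0815 -0.0027]
(396, 178) [ 0.7228 -0.1775 -0.0029]
(361, 220) [ 6.092e-01 -8.340e-02  5.000e-04]
(397, 219) [ 0.6119 -0.1778  0.0036]
(289, 231) [0.5786 0.1049 0.0083]
(401, 235) [ 0.5688 -0.1862  0.0135]
(402, 282) [ 0.4473 -0.1896  0.0012]
(287, 281) [0.4487 0.1092 0.0017]
(383, 300) [ 0.6129 -0.1411  0.1413]
(316, 240) [0.5085 0.0204 0.1722]
(346, 226) [ 0.5661 -0.      0.217 ]
```

View pics/crop.png

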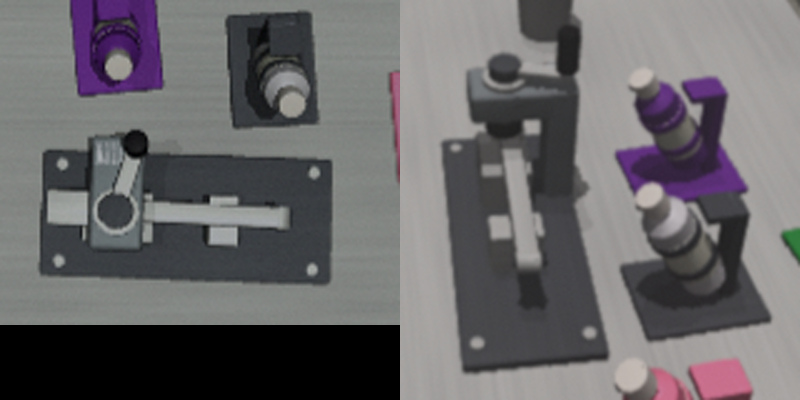

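The crop confirms the dark-plate stand with the aluminium can as the right one. The crank axis is near (0.508, 0.030), the knob near (0.567, 0.0135) at radius 61 mm, and the cap near (0.612, -0.135, 0.143). I'll turn the hand to yaw π so the tool axes are parallel to the world axes, and raise it.

Call:
{"op": "carry_out", "data": {
  "targets": [
    [0,0,-8,0,0,-0.83,0],
    [0,0,-8,0,0,-0.83,0],
    [0,0,-8,0,0,-0.83,0],
    [0,0,-8,0,0,-0.83,0],
    [0,0,-8,0,0,-0.83,0]
  ]
}}

```text
clock: 0.52
position: [0.2638, 0.5664, 0.2713]
tool_rot: [-3.141, -0.0, -3.138]
force: [0.1, -0.6, 0.1]
grip_width: 0.0852
```

Call:
{"op": "carry_out", "data": {
  "targets": [
    [-10,-20,0,0,0,0,0],
    [-20,-35,0,0,0,0,0],
    [-20,-35,0,0,0,0,0],
    [-20,-35,0,0,0,0,0],
    [-20,-35,0,0,0,0,0]
  ]
}}

```text
clock: 0.93
position: [0.3541, 0.4046, 0.2711]
tool_rot: [-3.141, -0.0, 3.141]
force: [0.7, 0.3, -0.8]
grip_width: 0.0854
```

Call:
{"op": "carry_out", "data": {
  "targets": [
    [-20,-35,0,0,0,0,0],
    [-20,-35,0,0,0,0,0],
    [-20,-35,0,0,0,0,0],
    [-20,-35,0,0,0,0,0],
    [-20,-35,0,0,0,0,0]
  ]
}}

```text
clock: 1.35
position: [0.4539, 0.2294, 0.2713]
tool_rot: [-3.142, -0.0, 3.14]
force: [0.0, 1.1, -0.3]
grip_width: 0.0852
```

Run:
```python
from h import *
s=bot.observe()
for k in("clock","qpos","position","tool_rot","force"):print(k,s[k].round(4) if hasattr(s[k],'round') else s[k])
f=bot.grab_frame("wrist");print(f["T_tool_cam"].round(3))
```

```text
clock 1.35
qpos [-0.5657  0.2912 -0.0235  1.8533  0.008   0.9973  0.9771]
position [0.4539 0.2294 0.2713]
tool_rot [-3.1416e+00 -1.0000e-04  3.1404e+00]
force [ 0.0335  1.0572 -0.3057]
[[-0.001 -0.963 -0.268  0.067]
 [ 1.    -0.001 -0.001 -0.001]
 [ 0.    -0.268  0.963 -0.142]
 [ 0.     0.     0.     1.   ]]
```

Call:
{"op": "carry_out", "data": {
  "targets": [
    [-20,-35,0,0,0,0,0],
    [-20,-35,0,0,0,0,0],
    [-20,-35,0,0,0,0,0],
    [-15,-35,0,0,0,0,0],
    [-8,-35,0,0,0,0,0]
  ]
}}

```text
clock: 1.82
position: [0.5372, 0.0543, 0.271]
tool_rot: [-3.141, -0.0, 3.14]
force: [0.5, 1.5, -0.7]
grip_width: 0.0853
```

Call:
{"op": "carry_out", "data": {
  "targets": [
    [-10,-20,0,0,0,0,0],
    [0,0,0,0,0,0,0],
    [0,0,0,0,0,0,0]
  ]
}}

```text
clock: 2.07
position: [0.5463, 0.0351, 0.271]
tool_rot: [-3.141, -0.001, 3.138]
force: [0.7, 0.7, -0.7]
grip_width: 0.0853
```

Run:
```python
from h import *
s=bot.observe()
for k in("clock","qpos","position","tool_rot"):print(k,s[k].round(4) if hasattr(s[k],'round') else s[k])
T=tool(s);f=bot.grab_frame("wrist");np.savez("/tmp/w1",**f);save(f,"w1.png")
W=cloud(f,T@f["T_tool_cam"]);m=np.isfinite(W[...,2])
def band(x0,x1,y0,y1,z0,z1):
    q=(m&(W[...,0]>x0)&(W[...,0]<x1)&(W[...,1]>y0)&(W[...,1]<y1)&(W[...,2]>z0)&(W[...,2]<z1))
    Q=W[q]
    if len(Q)==0: return 0
    (cx,cy),r=cv2.minEnclosingCircle(Q[:,:2].astype(np.float32)); v,u=np.nonzero(q)
    return len(Q),Q.mean(0).round(4),(round(cx,4),round(cy,4),round(r,4)),(u.mean(),v.mean())
print("knob",band(.53,.61,-.03,.05,.211,.222))
print("hub",band(.48,.54,0,.06,.170,.177))
print("cap",band(.58,.64,-.17,-.1,.125,.16))
```

```text
clock 2.0667
qpos [-0.2265  0.3564  0.0713  1.7625 -0.0289  1.0244  1.4225]
position [0.5463 0.0351 0.271 ]
tool_rot [-3.1413e+00 -6.0000e-04  3.1380e+00]
knob (1072, array([0.5664, 0.0139, 0.2151]), (0.5673, 0.0136, 0.011), (np.float64(283.4309701492537), np.float64(294.0429104477612)))
hub (1843, array([0.5103, 0.0316, 0.1715]), (0.518, 0.0271, 0.0244), (np.float64(314.92783505154637), np.float64(184.36950623982636)))
cap (1186, array([ 0.613 , -0.1287,  0.1391]), (0.6182, -0.1294, 0.0181), (np.float64(112.6779089376054), np.float64(310.5177065767285)))
```

View pics/w1.png

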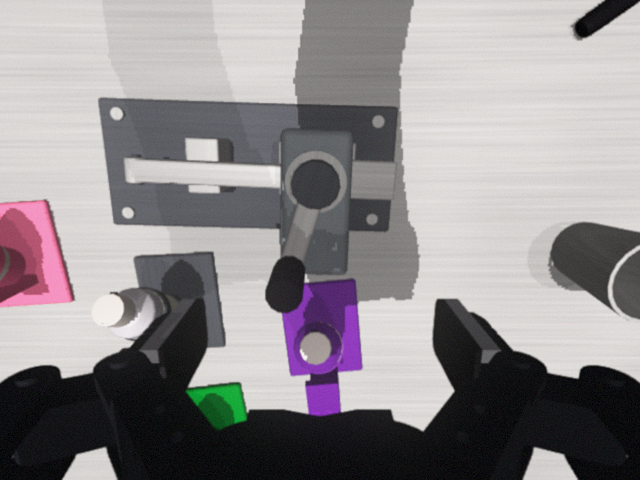

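The wrist view shows the knob at (288,280), the hub at (315,183) and the white cap of the dark stand at (110,312). The knob's fitted radius of 11 mm and top at z 0.215 match the description. I'll grasp it.

Call:
{"op": "carry_out", "data": {
  "targets": [
    [-10,-11,0,0,0,0,0],
    [-10,-10,0,0,0,0,0],
    [0,0,20,0,0,0,60],
    [0,0,25,0,0,0,60],
    [0,0,25,0,0,0,90]
  ],
  "force": 40
}}

```text
clock: 2.53
position: [0.5666, 0.0156, 0.2007]
tool_rot: [3.141, 0.001, 3.141]
force: [0.8, -0.1, -1.7]
grip_width: 0.0556
```

Call:
{"op": "carry_out", "data": {
  "targets": [
    [0,0,18,0,0,0,110],
    [0,0,0,0,0,0,255],
    [0,0,0,0,0,0,255],
    [0,0,0,0,0,0,255],
    [0,0,0,0,0,0,255]
  ]
}}

```text
clock: 2.95
position: [0.5663, 0.0154, 0.184]
tool_rot: [3.142, 0.0, 3.141]
force: [0.0, -0.3, -10.3]
grip_width: 0.0207
```

Run:
```python
from h import *
s=bot.observe()
for k in("clock","position","tool_rot","force","grip_width"):print(k,s[k])
f=dict(np.load("/tmp/w1.npz"))
T=np.eye(4);T[:3,:3]=R.from_euler('xyz',[-3.1413,-.0006,3.138]).as_matrix();T[:3,3]=[.5463,.0351,.271]
W=cloud(f,T@f["T_tool_cam"])
q=(f["color"].sum(2)<110)&(W[...,2]>.165)&(W[...,2]<.18)&(W[...,0]<.53)
Q=W[q];c,r=cv2.minEnclosingCircle(Q[:,:2].astype(np.float32));print("hub",len(Q),Q.mean(0),Q.min(0),Q.max(0),c,r)
```

```text
clock 2.95
position [0.56630637 0.0153748  0.18398183]
tool_rot [3.14150273e+00 4.41067173e-04 3.14060785e+00]
force [  0.03097525  -0.34278484 -10.33258051]
grip_width 0.020699311992158742<stdin>:8: RuntimeWarning: Mean of empty slice.
  ret = um.true_divide(
Traceback (most recent call last):
ValueError: zero-size array to reduction operation minimum which has no identity
```

```bash
cat > circ.py <<'E'
import numpy as np
c=np.array([.508,.031]);r=60.2
a=np.radians(-15-10*np.arange(37));p=r*np.c_[np.cos(a),np.sin(a)]
d=np.diff(p,axis=0).round(1)
for i in range(36): print(-15-10*(i+1),[float(-d[i,0]),float(d[i,1])],end="; " if (i+1)%5 else "\n")
E
python3 circ.py
cat > st.py <<'E'
from h import *
s=bot.observe();p=s["position"][:2]-np.array([.508,.031]);a=np.arctan2(p[1],p[0]);F=s["force"]
print("t",s["clock"],"r",np.hypot(*p).round(4),"ang",np.degrees(a).round(1),"Frad",(F[0]*np.cos(a)+F[1]*np.sin(a)).round(1),"Fdrag",(-F[0]*np.sin(a)+F[1]*np.cos(a)).round(1),"Fz",F[2].round(1),"z",s["position"][2].round(4),"w",s["grip_width"])
E
```

```text
-25 [3.6, -9.9]; -35 [5.2, -9.1]; -45 [6.7, -8.0]; -55 [8.0, -6.7]; -65 [9.1, -5.2]
-75 [9.9, -3.6]; -85 [10.3, -1.8]; -95 [10.5, 0.0]; -105 [10.3, 1.8]; -115 [9.9, 3.6]
-125 [9.1, 5.2]; -135 [8.0, 6.7]; -145 [6.7, 8.0]; -155 [5.2, 9.1]; -165 [3.6, 9.9]
-175 [1.8, 10.3]; -185 [-0.0, 10.5]; -195 [-1.8, 10.3]; -205 [-3.6, 9.9]; -215 [-5.2, 9.1]
-225 [-6.7, 8.0]; -235 [-8.0, 6.7]; -245 [-9.1, 5.2]; -255 [-9.9, 3.6]; -265 [-10.3, 1.8]
-275 [-10.5, 0.0]; -285 [-10.3, -1.8]; -295 [-9.9, -3.6]; -305 [-9.1, -5.2]; -315 [-8.0, -6.7]
-325 [-6.7, -8.0]; -335 [-5.2, -9.1]; -345 [-3.6, -9.9]; -355 [-1.8, -10.3]; -365 [-0.0, -10.5]
-375 [1.8, -10.3];
```

Call:
{"op": "carry_out", "data": {
  "targets": [
    [1.3,-5.1,0.5,0,0,0,255],
    [1.7,-5.0,0.5,0,0,0,255],
    [0,0,0,0,0,0,255]
  ]
}}

```text
clock: 3.2
position: [0.5625, 0.0048, 0.1833]
tool_rot: [3.141, -0.0, 3.14]
force: [-8.5, 1.6, 6.0]
grip_width: 0.0207
```

```bash
python3 st.py
```

```text
t 3.2 r 0.0605 ang -25.7 Frad -8.4 Fdrag -2.3 Fz 6.0 z 0.1833 w 0.020668357511081575
```

Call:
{"op": "carry_out", "data": {
  "targets": [
    [6.1,-8.8,0,0,0,0,255],
    [6.7,-8.0,0,0,0,0,255],
    [8.0,-6.7,0,0,0,0,255],
    [9.1,-5.2,0,0,0,0,255],
    [0,0,0,0,0,0,255]
  ]
}}

```text
clock: 3.62
position: [0.532, -0.0233, 0.1834]
tool_rot: [3.14, 0.0, 3.14]
force: [-6.2, 6.4, 3.2]
grip_width: 0.0207
```

```bash
python3 st.py
```

```text
t 3.6167 r 0.0594 ang -66.1 Frad -8.4 Fdrag -3.1 Fz 3.2 z 0.1834 w 0.020743855734722857
```

```bash
cat > circ.py <<'E'
from h import *
import sys
cx,cy,st,n=map(float,sys.argv[1:5]); n=int(n)
s=bot.observe();p=(s["position"][:2]-[cx,cy])*1000;a0=np.degrees(np.arctan2(p[1],p[0]));F=s["force"]
a=np.radians(a0);print("t",s["clock"],"ang",a0.round(1),"r",np.hypot(*p).round(1),"Frad",(F[:2]@[np.cos(a),np.sin(a)]).round(1),"Fdrag",(F[:2]@[-np.sin(a),np.cos(a)]).round(1))
a=np.radians(a0-st*np.arange(n+1));q=60*np.c_[np.cos(a),np.sin(a)];q[0]=p
d=np.diff(q,axis=0).round(1)
print([[float(-x),float(y),0,0,0,0,255] for x,y in d])
E
python3 circ.py .5087 .0325 10 10; sed -i 's/\[.508,.031\]/[.5087,.0325]/' st.py
```

```text
t 3.6167 ang -67.3 r 60.5 Frad -8.3 Fdrag -3.2
[[10.1, -2.7, 0, 0, 0, 0, 255], [10.4, -1.4, 0, 0, 0, 0, 255], [10.5, 0.4, 0, 0, 0, 0, 255], [10.2, 2.2, 0, 0, 0, 0, 255], [9.7, 4.0, 0, 0, 0, 0, 255], [8.8, 5.6, 0, 0, 0, 0, 255], [7.7, 7.0, 0, 0, 0, 0, 255], [6.4, 8.3, 0, 0, 0, 0, 255], [4.9, 9.3, 0, 0, 0, 0, 255], [3.2, 10.0, 0, 0, 0, 0, 255]]
```

Call:
{"op": "carry_out", "data": {
  "targets": [
    [10.1,-2.7,0,0,0,0,255],
    [10.4,-1.4,0,0,0,0,255],
    [10.5,0.4,0,0,0,0,255],
    [10.2,2.2,0,0,0,0,255]
  ]
}}

```text
clock: 3.95
position: [0.4928, -0.0255, 0.1836]
tool_rot: [3.141, 0.004, 3.14]
force: [4.6, 2.7, 0.1]
grip_width: 0.0205
```

```bash
python3 circ.py .5087 .0325 6 6
```

```text
t 3.95 ang -105.3 r 60.1 Frad -3.8 Fdrag 3.7
[[5.9, 2.1, 0, 0, 0, 0, 255], [5.7, 2.6, 0, 0, 0, 0, 255], [5.4, 3.2, 0, 0, 0, 0, 255], [5.1, 3.7, 0, 0, 0, 0, 255], [4.6, 4.2, 0, 0, 0, 0, 255], [4.2, 4.7, 0, 0, 0, 0, 255]]
```

```bash
cat > tab.py <<'E'
import numpy as np,sys
a0,st,n=map(float,sys.argv[1:]);a=np.radians(a0-st*np.arange(int(n)+1));q=60*np.c_[np.cos(a),np.sin(a)]
for i,(x,y) in enumerate(np.diff(q,axis=0).round(1)): print([float(-x),float(y)],end="\n" if i%5==4 else " ")
E
python3 tab.py -107.3 6 60
```

```text
[5.9, 2.2] [5.6, 2.8] [5.3, 3.4] [4.9, 3.9] [4.5, 4.4]
[4.0, 4.8] [3.5, 5.2] [2.9, 5.6] [2.3, 5.8] [1.7, 6.0]
[1.1, 6.2] [0.4, 6.3] [-0.3, 6.3] [-0.9, 6.2] [-1.6, 6.1]
[-2.2, 5.9] [-2.8, 5.6] [-3.4, 5.3] [-3.9, 4.9] [-4.4, 4.5]
[-4.8, 4.0] [-5.2, 3.5] [-5.6, 2.9] [-5.8, 2.3] [-6.0, 1.7]
[-6.2, 1.1] [-6.3, 0.4] [-6.3, -0.3] [-6.2, -0.9] [-6.1, -1.6]
[-5.9, -2.2] [-5.6, -2.8] [-5.3, -3.4] [-4.9, -3.9] [-4.5, -4.4]
[-4.0, -4.8] [-3.5, -5.2] [-2.9, -5.6] [-2.3, -5.8] [-1.7, -6.0]
[-1.1, -6.2] [-0.4, -6.3] [0.3, -6.3] [0.9, -6.2] [1.6, -6.1]
[2.2, -5.9] [2.8, -5.6] [3.4, -5.3] [3.9, -4.9] [4.4, -4.5]
[4.8, -4.0] [5.2, -3.5] [5.6, -2.9] [5.8, -2.3] [6.0, -1.7]
[6.2, -1.1] [6.3, -0.4] [6.3, 0.3] [6.2, 0.9] [6.1, 1.6]
```

Call:
{"op": "carry_out", "data": {
  "targets": [
    [5.9,2.2,0,0,0,0,255],
    [5.6,2.8,0,0,0,0,255],
    [5.3,3.4,0,0,0,0,255],
    [4.9,3.9,0,0,0,0,255],
    [4.5,4.4,0,0,0,0,255]
  ]
}}

```text
clock: 4.37
position: [0.4659, -0.0093, 0.1832]
tool_rot: [-3.141, 0.001, 3.139]
force: [-2.9, -7.7, 13.2]
grip_width: 0.0205
```

Call:
{"op": "carry_out", "data": {
  "targets": [
    [4.0,4.8,0,0,0,0,255],
    [3.5,5.2,0,0,0,0,255],
    [2.9,5.6,0,0,0,0,255],
    [2.3,5.8,0,0,0,0,255],
    [1.7,6.0,0,0,0,0,255]
  ]
}}

```text
clock: 4.78
position: [0.4507, 0.0184, 0.183]
tool_rot: [-3.141, -0.001, 3.139]
force: [-9.6, -5.8, 19.4]
grip_width: 0.0211
```

```bash
python3 st.py
```

```text
t 4.7833 r 0.0597 ang -166.4 Frad 10.7 Fdrag 3.4 Fz 19.4 z 0.183 w 0.021058297918867413
```

Call:
{"op": "carry_out", "data": {
  "targets": [
    [1.8,6.6,-0.6,0,0,0,255],
    [0.4,6.3,-0.4,0,0,0,255],
    [-0.3,6.3,0,0,0,0,255],
    [-0.9,6.2,0,0,0,0,255],
    [-1.6,6.1,0,0,0,0,255]
  ]
}}

```text
clock: 5.2
position: [0.4519, 0.0511, 0.1834]
tool_rot: [-3.141, -0.001, 3.14]
force: [-3.2, -2.3, 5.6]
grip_width: 0.0207
```

Call:
{"op": "carry_out", "data": {
  "targets": [
    [-2.2,5.9,0,0,0,0,255],
    [-2.8,5.6,0,0,0,0,255],
    [-3.4,5.3,0,0,0,0,255],
    [-3.9,4.9,0,0,0,0,255],
    [-4.4,4.5,0,0,0,0,255]
  ]
}}

```text
clock: 5.62
position: [0.4691, 0.0775, 0.1834]
tool_rot: [3.142, -0.0, 3.141]
force: [-2.5, -3.4, 4.8]
grip_width: 0.0208
```

```bash
sed -i 's/.5087,.0325/.508,.033/' st.py; python3 st.py
```

```text
t 5.6167 r 0.059 ang 131.2 Frad -0.9 Fdrag 4.1 Fz 4.8 z 0.1834 w 0.02083287543708799
```

Call:
{"op": "carry_out", "data": {
  "targets": [
    [-4.8,4.0,0,0,0,0,255],
    [-5.2,3.5,0,0,0,0,255],
    [-5.6,2.9,0,0,0,0,255],
    [-5.8,2.3,0,0,0,0,255],
    [-6.0,1.7,0,0,0,0,255]
  ]
}}

```text
clock: 6.03
position: [0.4966, 0.0913, 0.1833]
tool_rot: [-3.141, -0.0, 3.14]
force: [-4.1, -5.7, 6.3]
grip_width: 0.0204
```

Call:
{"op": "carry_out", "data": {
  "targets": [
    [-6.2,1.1,0,0,0,0,255],
    [-6.3,0.4,0,0,0,0,255],
    [-6.3,-0.3,0,0,0,0,255],
    [-6.2,-0.9,0,0,0,0,255]
  ]
}}

```text
clock: 6.37
position: [0.5213, 0.0914, 0.1832]
tool_rot: [-3.141, -0.001, 3.14]
force: [-7.7, -5.9, 8.7]
grip_width: 0.0209
```

```bash
python3 st.py
```

```text
t 6.3667 r 0.0599 ang 77.2 Frad -7.5 Fdrag 6.2 Fz 8.7 z 0.1832 w 0.020914198811158302
```

Drag rises 4.1, 5.1, 6.2 N at -229°, -259°, -283°, which puts touch at about -215°. I'll carry on to about -325°, roughly 90 N.

Call:
{"op": "carry_out", "data": {
  "targets": [
    [-6.1,-2.0,0,0,0,0,255],
    [-5.9,-2.4,0,0,0,0,255],
    [-5.6,-2.8,0,0,0,0,255]
  ]
}}

```text
clock: 6.62
position: [0.5388, 0.0847, 0.1833]
tool_rot: [3.141, -0.001, 3.141]
force: [-8.3, -0.6, 8.9]
grip_width: 0.0209
```

Call:
{"op": "carry_out", "data": {
  "targets": [
    [-5.3,-3.4,0,0,0,0,255],
    [-4.9,-3.9,0,0,0,0,255]
  ]
}}

```text
clock: 6.78
position: [0.5488, 0.0775, 0.1833]
tool_rot: [3.141, -0.002, 3.141]
force: [-9.4, 0.8, 8.7]
grip_width: 0.021
```

```bash
python3 st.py
```

```text
t 6.7833 r 0.0604 ang 47.5 Frad -5.8 Fdrag 7.5 Fz 8.7 z 0.1833 w 0.021045760319010343
```

Call:
{"op": "carry_out", "data": {
  "targets": [
    [-4.5,-4.4,0,0,0,0,255],
    [0,0,0,0,0,0,255],
    [0,0,0,0,0,0,255]
  ]
}}

```text
clock: 7.03
position: [0.5538, 0.0725, 0.1833]
tool_rot: [-3.141, -0.0, 3.14]
force: [-3.4, -2.9, 6.7]
grip_width: 0.021
```

```bash
python3 st.py
```

```text
t 7.0333 r 0.0605 ang 40.8 Frad -4.5 Fdrag 0.0 Fz 6.7 z 0.1833 w 0.021017447464426853
```

Call:
{"op": "carry_out", "data": {
  "targets": [
    [0,0,0,0,0,0,100],
    [0,0,0,0,0,0,80],
    [0,0,0,0,0,0,80],
    [0,0,0,0,0,0,80],
    [0,0,0,0,0,0,80]
  ]
}}

```text
clock: 7.45
position: [0.5536, 0.0727, 0.1832]
tool_rot: [3.142, 0.0, 3.14]
force: [-0.0, -0.5, -0.3]
grip_width: 0.0587
```

Call:
{"op": "carry_out", "data": {
  "targets": [
    [0,0,-15,0,0,0,80],
    [0,0,-25,0,0,0,80],
    [0,0,-30,0,0,0,80],
    [10,0,-20,0,0,0,80],
    [20,-20,0,0,0,0,255]
  ]
}}

```text
clock: 7.87
position: [0.5258, 0.0558, 0.2767]
tool_rot: [3.139, 0.006, -3.139]
force: [0.6, -0.2, -0.0]
grip_width: 0.0482
```

Run:
```python
from h import *
s=bot.observe();print(s["clock"],s["position"],s["tool_rot"],s["qpos"].round(2),s["force"])
T=tool(s);f=bot.grab_frame("wrist");save(f,"w2.png");np.savez("/tmp/w2",T=T,**f)
W=cloud(f,T@f["T_tool_cam"])
q=(W[...,2]>.209)&(W[...,2]<.222)&(W[...,0]<.62)&(W[...,0]>.4)
Q=W[q];print("knob",len(Q),Q.mean(0),np.degrees(np.arctan2(Q[:,1].mean()-.033,Q[:,0].mean()-.508)))
```

```text
7.8667 [0.5258085  0.05584238 0.27672566] [ 3.13912096  0.00566888 -3.13913569] [-0.26  0.32  0.06  1.81 -0.02  1.01  1.38] [ 0.6489836  -0.17602402 -0.02776616]
knob 1051 [0.54875126 0.07605512 0.21479586] 46.57467718308556
```

The crank stayed at about -313° after release, near 98° past touch or about 80 N. Next is the nozzle: approach closed, tilt 30°, and measure from near.

Call:
{"op": "carry_out", "data": {
  "targets": [
    [-8,-34,0,0,0,0,255],
    [-8,-38,0,0,0,0,255],
    [-8,-38,0,0,0,0,255],
    [-8,-38,0,0,0,0,255],
    [-8,-38,0,0,0,0,255]
  ]
}}

```text
clock: 8.33
position: [0.5633, -0.1354, 0.2733]
tool_rot: [-3.142, 0.0, 3.14]
force: [0.9, 0.4, 1.1]
grip_width: 0.0
```

Call:
{"op": "carry_out", "data": {
  "targets": [
    [0,0,0,0,-1,0,255],
    [0,0,0,0,-1,0,255],
    [0,0,0,0,-1,0,255],
    [0,0,0,0,-1,0,255],
    [0,0,0,0,-1,0,255]
  ]
}}

```text
clock: 8.75
position: [0.563, -0.134, 0.274]
tool_rot: [-3.139, 0.529, 3.14]
force: [2.3, 1.2, -0.0]
grip_width: 0.0007
```

Call:
{"op": "carry_out", "data": {
  "targets": [
    [0,0,0,0,0,0,255],
    [0,0,0,0,0,0,255]
  ]
}}

```text
clock: 8.92
position: [0.5623, -0.134, 0.2731]
tool_rot: [3.141, 0.522, 3.139]
force: [0.9, 0.0, 1.2]
grip_width: 0.0
```

```bash
cat > cap.py <<'E'
from h import *
import sys
s=bot.observe();print(s["clock"],s["position"],s["tool_rot"],s["qpos"].round(2),s["force"],s["grip_width"])
T=tool(s);f=bot.grab_frame("wrist");save(f,sys.argv[1]);np.savez("/tmp/w3",T=T,**f)
W=cloud(f,T@f["T_tool_cam"]);c=f["color"].astype(int)
q=(W[...,2]>.12)&(W[...,2]<.165)&(abs(W[...,0]-.613)<.03)&(abs(W[...,1]+.132)<.03)
Q=W[q]; v,u=np.nonzero(q)
# top plane: project on nominal axis, keep the highest layer
for it in range(3):
    n=np.array([-.5,0,.866]) if it==0 else n
    h=Q@n; top=np.percentile(h,95); S=Q[h>top-.003]
    C=S.mean(0); n=np.linalg.svd(S-C)[2][2]; n*=np.sign(n[2])
P=S-C; e1=np.cross([0,1,0],n);e1/=np.linalg.norm(e1);e2=np.cross(n,e1)
(a,b),r=cv2.minEnclosingCircle(np.c_[P@e1,P@e2].astype(np.float32))
X=C+a*e1+b*e2
print("n",n.round(3),"tilt",np.degrees(np.arccos(n[2])).round(1),"yaw",np.degrees(np.arctan2(n[1],n[0])).round(1),"mean",C.round(4),"ctr",X.round(4),"r",round(r,4),len(S))
t=T[:3,:3].T@(X-T[:3,3])*1000;print("cap in tool mm",t.round(1),"n in tool",(T[:3,:3].T@n).round(3))
E
python3 cap.py w3.png
```

```text
8.9167 [ 0.56226555 -0.13399854  0.27312325] [3.1410396  0.52216426 3.13876959] [ 0.18  0.2  -0.    2.11 -0.28  0.33  1.99] [0.89184512 0.02154285 1.16030758] 8.917125584322322e-06
n [-0.502 -0.023  0.864] tilt 30.2 yaw -177.4 mean [ 0.6107 -0.132   0.1405] ctr [ 0.611  -0.1319  0.1406] r 0.013 898
cap in tool mm [ 23.8   2.2 139.1] n in tool [ 0.004 -0.023 -1.   ]
```

View pics/w3.png

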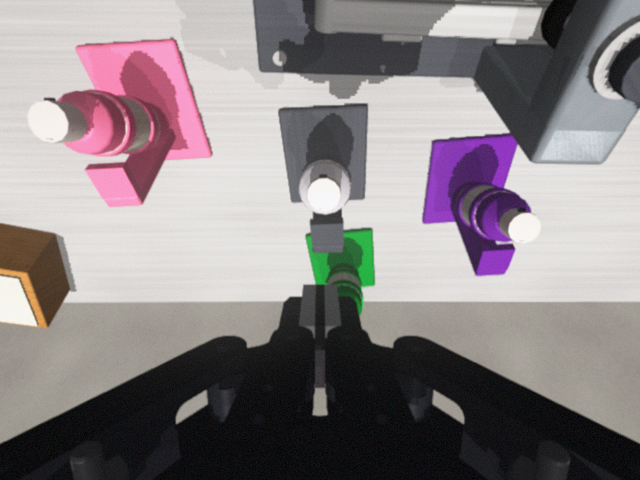

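The picture shows the aluminium can's cap at (323,193), with the shut fingertips at (320,300). The fit gives radius 13.0 mm and tilt 30.2° at height 0.141, all matching the description. I'll approach to about 12 mm off and then press in small steps.

Call:
{"op": "carry_out", "data": {
  "targets": [
    [12,1,25,0,0,0,255],
    [12,1,25,0,0,0,255],
    [0,0,30,0,0,0,255],
    [0,0,30,0,0,0,255],
    [0,0,15,0,0,0,255]
  ]
}}

```text
clock: 9.38
position: [0.5924, -0.129, 0.1816]
tool_rot: [3.125, 0.513, 3.132]
force: [1.6, 0.6, 1.0]
grip_width: 0.0006
```

Call:
{"op": "carry_out", "data": {
  "targets": [
    [0,0,0,0,0,0,255],
    [0,0,0,0,0,0,255]
  ]
}}

```text
clock: 9.55
position: [0.5915, -0.1286, 0.1821]
tool_rot: [3.13, 0.512, -3.14]
force: [-1.4, 0.1, 0.1]
grip_width: 0.0
```

```bash
cat > pr.py <<'E'
from h import *
s=bot.observe();T=tool(s);n=np.array([-.502,-.023,.864]);X=np.array([.611,-.1319,.1406])
print(s["clock"],"cap in tool",(T[:3,:3].T@(X-T[:3,3])*1000).round(1),"F.n",(s["force"]@n).round(1),"z.n",(T[:3,2]@n).round(4),s["qpos"].round(2))
E
python3 pr.py
python3 - <<'E'
import sys;sys.path.insert(0,'.')
from h import *
f=bot.grab_frame("wrist");save(f,"w4.png")
E
```

```text
9.55 cap in tool [ 3.4 -3.8 45.6] F.n 0.7 z.n -0.9994 [ 0.12  0.39  0.06  2.13 -0.81  0.16  2.52]
```

View pics/w4.png

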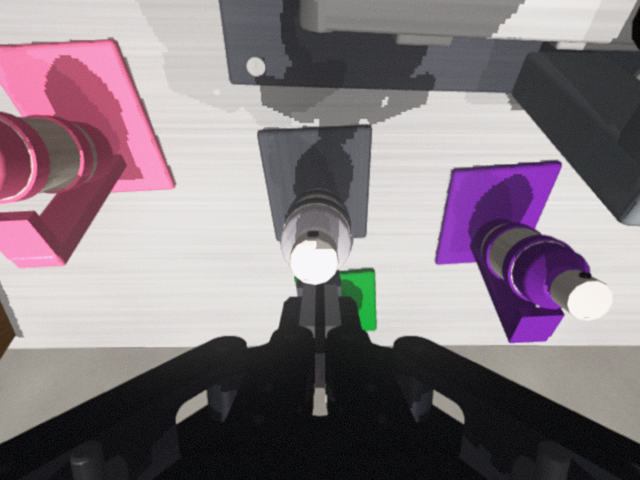

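Progress stopped with q6 at 0.16 and q7 at 2.52, both joint limits. The view shows the cap at (315,258), still clear of the fingertips. I'll back off, ease the tilt to about 18°, and roll the hand 90° to free joints 6 and 7.

Call:
{"op": "carry_out", "data": {
  "targets": [
    [0,0,-20,0,0.5,0,255],
    [0,0,-20,0,1,0,255],
    [0,0,0,0,0.5,0.5,255],
    [0,0,0,0,0,1,255],
    [0,0,0,0,0,1,255]
  ]
}}

```text
clock: 10.02
position: [0.5825, -0.1277, 0.2018]
tool_rot: [3.022, 0.359, 2.865]
force: [-0.6, 0.5, 0.3]
grip_width: 0.0002
```

Call:
{"op": "carry_out", "data": {
  "targets": [
    [0,0,0,0,0,1,255],
    [0,0,0,0,0,1,255],
    [0,0,0,0,0,1,255],
    [0,0,0,0,0,1,255],
    [0,0,0,0,0,1,255]
  ]
}}

```text
clock: 10.43
position: [0.5818, -0.1281, 0.2014]
tool_rot: [2.856, 0.25, 2.325]
force: [-0.3, 0.2, -0.4]
grip_width: 0.0
```

Call:
{"op": "carry_out", "data": {
  "targets": [
    [0,0,0,0,0,1,255],
    [0,0,0,0,0,1,255],
    [0,0,0,0,0,1,255],
    [0,0,0,0,0,1,255],
    [0,0,0,0,0,1,255]
  ]
}}

```text
clock: 10.85
position: [0.5818, -0.1281, 0.2013]
tool_rot: [2.772, 0.077, 1.823]
force: [0.2, -0.3, 0.5]
grip_width: -0.0001
```

Call:
{"op": "carry_out", "data": {
  "targets": [
    [0,0,0,0,0,1,255],
    [0,0,0,0,0,1,255],
    [0,0,0,0,0,0,255],
    [0,0,0,0,0,0,255]
  ]
}}

```text
clock: 11.18
position: [0.5818, -0.128, 0.2009]
tool_rot: [2.765, 0.004, 1.634]
force: [-0.0, 0.8, -0.0]
grip_width: 0.0001
```

```bash
python3 pr.py;python3 -c "
from h import *
print(tool()[:3,:3].round(3),tool()[:3,3])"
```

```text
11.1833 cap in tool [-5.6  4.6 66.7] F.n -0.0 z.n -0.9883 [-0.44  0.49  0.81  2.05 -0.97  0.56  1.11]
[[-0.063  0.928  0.367]
 [ 0.998  0.06   0.02 ]
 [-0.004  0.368 -0.93 ]] [ 0.58184856 -0.12796184  0.2008963 ]
```

Call:
{"op": "carry_out", "data": {
  "targets": [
    [0,0,0,-0.7,0,0,255],
    [0,0,0,-0.7,0,0,255],
    [0,0,0,0,0,0,255],
    [0,0,0,0,0,0,255]
  ]
}}

```text
clock: 11.52
position: [0.5825, -0.1286, 0.2006]
tool_rot: [2.636, -0.001, 1.631]
force: [0.7, -0.6, 0.7]
grip_width: 0.0001
```

```bash
python3 pr.py
```

```text
11.5167 cap in tool [-5.1 -4.4 66.2] F.n 0.3 z.n -0.9993 [-0.26  0.41  0.57  2.14 -1.2   0.38  1.36]
```

Call:
{"op": "carry_out", "data": {
  "targets": [
    [-2.5,-2.2,10,0,0,0,255],
    [-2.5,-2.2,15,0,0,0,255],
    [0,0,15,0,0,0,255],
    [0,0,12,0,0,0,255],
    [0,0,0,0,0,0,255]
  ]
}}

```text
clock: 11.93
position: [0.6053, -0.1315, 0.1507]
tool_rot: [2.638, -0.001, 1.631]
force: [-0.9, -0.4, -1.1]
grip_width: -0.0
```

```bash
python3 pr.py
```

```text
11.9333 cap in tool [-0.7  0.1 11.6] F.n -0.5 z.n -0.9992 [ 0.06  0.48  0.16  2.11 -1.25  0.2   1.43]
```

Call:
{"op": "carry_out", "data": {
  "targets": [
    [0,0,0,0.8,0,0,255],
    [0,0,0,0,0,0,255]
  ]
}}

```text
clock: 12.1
position: [0.6071, -0.1314, 0.1518]
tool_rot: [2.678, -0.004, 1.632]
force: [0.3, 0.6, -0.4]
grip_width: -0.0004
```

Call:
{"op": "carry_out", "data": {
  "targets": [
    [-0.5,0.3,4,0,0,0,255],
    [0,0.4,4,0,0,0,255],
    [0,0,0,0,0,0,255]
  ]
}}

```text
clock: 12.35
position: [0.6106, -0.1297, 0.1436]
tool_rot: [2.676, -0.006, 1.634]
force: [-0.5, 0.3, -0.9]
grip_width: 0.0002
```

```bash
python3 pr.py
```

```text
12.35 cap in tool [-2.2 -1.1  2.8] F.n -0.5 z.n -0.9976 [-0.04  0.51  0.27  2.08 -1.16  0.27  1.33]
```

Call:
{"op": "carry_out", "data": {
  "targets": [
    [-2,-3,0,0,0,0,255],
    [0,0.2,3,0,0,0,255],
    [0,0,0,0,0,0,255]
  ]
}}

```text
clock: 12.6
position: [0.609, -0.1332, 0.1399]
tool_rot: [2.676, -0.006, 1.631]
force: [-2.5, -1.2, 1.6]
grip_width: 0.0001
```

Call:
{"op": "carry_out", "data": {
  "targets": [
    [0,0.2,2,0,0,0,255],
    [0,0,0,0,0,0,255]
  ]
}}

```text
clock: 12.77
position: [0.6103, -0.133, 0.1382]
tool_rot: [2.676, -0.006, 1.631]
force: [-5.2, -2.1, 2.8]
grip_width: -0.0
```

Call:
{"op": "carry_out", "data": {
  "targets": [
    [0,0.2,2,0,0,0,255],
    [0,0,0,0,0,0,255]
  ]
}}

```text
clock: 12.93
position: [0.6114, -0.1328, 0.1366]
tool_rot: [2.676, -0.006, 1.632]
force: [-5.7, -2.9, 3.5]
grip_width: -0.0002
```

```bash
python3 pr.py
```

```text
12.9333 cap in tool [ 1.   1.5 -3.7] F.n 6.0 z.n -0.9976 [-0.    0.52  0.24  2.08 -1.18  0.25  1.35]
```

Call:
{"op": "carry_out", "data": {
  "targets": [
    [0,0.1,1.5,0,0,0,255],
    [0,0,0,0,0,0,255]
  ]
}}

```text
clock: 13.1
position: [0.6121, -0.1328, 0.1354]
tool_rot: [2.676, -0.006, 1.631]
force: [-7.3, -2.8, 5.2]
grip_width: -0.0002
```

Call:
{"op": "carry_out", "data": {
  "targets": [
    [0,0.1,1,0,0,0,255],
    [0,0,0,0,0,0,255]
  ]
}}

```text
clock: 13.27
position: [0.6124, -0.1329, 0.1352]
tool_rot: [2.675, -0.006, 1.631]
force: [-18.7, -1.1, 21.1]
grip_width: -0.0001
```

```bash
python3 pr.py
```

```text
13.2667 cap in tool [ 1.1  1.2 -5.4] F.n 27.7 z.n -0.9976 [ 0.    0.52  0.23  2.08 -1.18  0.24  1.35]
```

At the hard stop: 28 N, below the 45 N limit, so the cap is fully down. I'll hold briefly and then withdraw along the axis.

Call:
{"op": "carry_out", "data": {
  "targets": [
    [0,0,0,0,0,0,255],
    [0,0,0,0,0,0,255],
    [0,-0.2,-3,0,0,0,255],
    [0,-0.4,-5,0,0,0,255],
    [0,-0.5,-10,0,0,0,255]
  ]
}}

```text
clock: 13.68
position: [0.6037, -0.1327, 0.1499]
tool_rot: [2.676, -0.007, 1.632]
force: [-0.0, 0.4, -0.6]
grip_width: -0.0004
```

Call:
{"op": "carry_out", "data": {
  "targets": [
    [0,0,-25,0,0,0,255],
    [0,0,-30,0,0,0,255],
    [0,0,-30,0,0,0,255],
    [0,0,-20,0,0,0,255],
    [0,0,0,0,0,0,255]
  ]
}}

```text
clock: 14.1
position: [0.5567, -0.1368, 0.2475]
tool_rot: [2.671, -0.006, 1.632]
force: [1.1, -0.4, 1.3]
grip_width: -0.0002
```

```bash
python3 cap.py w5.png
python3 - <<'E'
from h import *
for n in("top","side"):
    f=bot.grab_frame(n);np.savez("/tmp/%s2"%n,**f)
a=dict(np.load("/tmp/top.npz"));b=dict(np.load("/tmp/top2.npz"));s=dict(np.load("/tmp/side2.npz"))
im=np.hstack([cv2.resize(b["color"][150:350,150:500],(440,251)),cv2.resize(s["color"][170:480,180:500],(310,300))[:251]]) 
cv2.imwrite("pics/end.png",im[:,:,::-1])
W=cloud(b);q=(W[...,2]>.209)&(W[...,2]<.222)&(abs(W[...,0]-.53)<.08)&(abs(W[...,1]-.04)<.08);print("knob",W[q].mean(0) if q.any() else None)
E
```

```text
14.1 [ 0.55670694 -0.13684689  0.24746661] [ 2.67146661 -0.00625881  1.63160682] [-0.3   0.29  0.62  2.12 -0.8   0.45  1.  ] [ 1.09534592 -0.4297775   1.32165044] -0.00015176214855614823
n [-0.501 -0.021  0.865] tilt 30.1 yaw -177.7 mean [ 0.6113 -0.1312  0.1409] ctr [ 0.6111 -0.1317  0.1407] r 0.0131 961
cap in tool mm [  1.2   0.4 119.9] n in tool [ 0.015 -0.056 -0.998]
knob [0.54913767 0.07622414 0.21551191]
```

View pics/end.png

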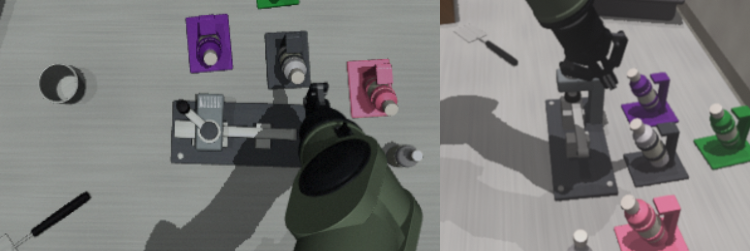

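The cap has returned to rest at (0.6111, -0.1317, 0.1407), the knob hasn't moved since release, and the bystanders look as they did. Handing in.

```bash
python3 -c "
from workcell import bot
print(bot.job_done())"
```

```text
the job is handed in; nothing more can be done
None
```

The tongs are clamped, the nozzle cap was pressed fully down and sprang back, and the job was handed in about 14 s into the 61 s limit.

- **Clamp:** I led the crank about 304° clockwise. The drag rose from about 3.5 N to 7.5 N, with touch estimated at about 200°. After I let go, the crank eased back about 5° and then stayed put, leaving it about 98° past touch. That works out at roughly 80 N, estimated from the crank's angle and drag rather than measured at the pad, and inside the 45–150 N range.
- **Nozzle:** I pressed the cap of the aluminium can on the dark stand down to its hard stop. The force reached 28 N, below the 45 N limit. The last camera fit put the cap within 0.2 mm of where it started.
- **First approach failed:** Joints 6 and 7 hit their range limits before the fingers reached the cap. I backed off, rolled the hand about 90° and pressed at a slightly smaller tilt.
- **Final pictures:** The bystanders I could see (cup, spatula and spare bottle) looked undisturbed. The arm partly hid the tongs in both views, so I checked their position only by eye. The robot was touching nothing.

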